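Load two rechargeable cells into the bench charger

ROBOT

A 6-joint arm with a two-finger parallel gripper is mounted at the origin on the work surface. World frame = base frame: x ahead of the robot, y to its left, z up, the work surface at z = 0. Lengths are in m, angles in rad, forces in N, time in s.
With the tool pointing down it reaches from about 0.35 to 0.775 m from the base axis. Payload 5.5 kg.
Tool frame: the origin (TCP) lies at the very end of the fingers, on their centre line; the grasp point (between the pads) lies 19 mm behind it; x points along the fingers, y is the direction in which the jaws open and shut, and the axes are right-handed (so a half turn about x gives the same grasp; the last joint's range is limited). The gripper opens to 85 mm and grips with 20 to 120 N. Pads are 22 mm wide; open, the fingers measure 114 mm over their backs; the gripper's body (76 mm by 85 mm) begins 54 mm behind the grasp point. The pads swing forward as they close: fully open they stand 13 mm farther back than shut.
Start: joints at [-1.429, 0.313, 0.046, 1.304, 0, 1.431], TCP at [0.16, -0.552, 0.231] pointing down, gripper open.
Joint ranges: [-2.76, 2.76], [-0.86, 1.69], [-1.03, 1.26], [-2.2, 2.34], [-1.47, 1.5], [-3.14, 3.14]. Speed limits (rad/s): [2.57, 2.57, 3.14, 3.14, 3.14, 3.14].

INTERFACE

Orientations are given as a unit quaternion [w, x, y, z].
In Python, from workcell import readout, cams, env, finder gives the robot as it stands.
- The arm moves only by the tool drive_tool, never from a script. Its argument "moves" is a list that holds one entry, the list of rows, each a list of 7 numbers: the shift along the tool's x, y, z in m, then the turn, a rotation vector about the tool's x, y, z in rad, then the closure in counts, from 0 (fully open) to 255 (shut). A call has exactly 5 rows; each row is the pose to reach, as a shift and turn from the pose measured when the call began, along the tool's axes at that moment; what a row does not reach only later rows make up. A row lasts 1/8 s, in which the tool goes at most 62.5 mm and 10.7 degrees, less where a joint would pass 70% of its speed; a pose out of reach is approached as far as the arm can. A call with a gripper value outside its range is refused whole. The fingers move at their own pace and stop on an object; "squeeze" is the grip in N (left out, the last holds). Time passes only in rows, so rows that repeat a pose let the fingers close, or fill a call up. It gives the time, the measured TCP pose, the force and the opening at its end, in the units of the state.
- readout.get_state(): the state, without advancing time (a new reading comes with each control period).
- cams.read_camera(name): name is "scene" or "top"; returns the picture (400x640x3 uint8, blue, green, red); there is no depth.
- cams.camera_params(name): a dict with "mtx" (3x3 intrinsics, pixels), "R" (3x3) and "t" (3): a world point X has camera coordinates R X + t. Camera axes: x right, y down, z forward; pixel columns grow to the right and rows downward; lengths in m; the calibration is good to about 2 mm. A picture is of the moment at which its call begins. camera_params takes no time and is no camera call.
- env.hand_in(): hands the job in, once; it reports no verdict.
Trained networks look in the newest picture that a camera, given by its name, has taken for a name from the list of things; names that differ only in an ending like _2 or _b are one class to them, and where a whole thing is asked for, a point or a joint stands for the part that bears it (a point fixed in the world has none). Each returns a list of dicts, best first, with "conf" (0 to 1); they miss things now and then, are a little off and sometimes report something else, mostly with a low value. They report only what shows in the picture. A call takes as long as a camera call. They do not tell look-alikes from the thing itself.
- finder.regions_of(camera, name): "pixels" (400x640 bool, what is visible of it) and "point" ([column, row] in pixels, amid what is visible of it).
The state is a dict: "clock": time; "joint_pos": joint angles; "qvel": joint speeds; "tau": joint torques, N m; "tcp_pos": TCP position; "orientation": TCP orientation; "wrist_force": force on the tool from outside, world axes, zero at the start; "ft_torque": the same for the moment, N m; "finger_gap": finger opening in m.
Only numpy, scipy, OpenCV 4.12 (cv2) and the standard library are available. Lean on these libraries where they do the work, as an engineer would, in place of code of your own. Each camera call takes 0.05 s, during which the arm holds its last target.

TASK

Put the two green rechargeable cells into the two round wells of the red bench charger, one at a time, one cell in each well, standing upright on the well floor with the button end up. Leave the orange throwaway cell standing where it is: it must not be charged.

Things in the scene. Friction and masses are not known exactly. Their poses are not given: they have to be found in the camera images.
- green_cell_1: A green cell with a white band near the top, 34 mm in diameter, 61 mm tall over all: a 58 mm sleeve with a plain metal button 11 mm wide and 3 mm high on top. About 0.14 kg, stands upright on the bench, button up. Origin at the centre of its flat base; z points up its axis to the button. Either green cell may go into either well
- green_cell_2: The other green cell, identical to the first: green sleeve, white band, 34 mm in diameter, 61 mm tall over all: a 58 mm sleeve with a plain metal button 11 mm wide and 3 mm high on top. About 0.14 kg, stands upright on the bench, button up. Origin at the centre of its flat base; z points up its axis to the button
- orange_cell: The throwaway cell: orange sleeve, black band near the top, not to be moved; same size as the green ones, 34 mm in diameter, 61 mm tall over all: a 58 mm sleeve with a plain metal button 11 mm wide and 3 mm high on top. About 0.14 kg, stands upright on the bench, button up. Origin at the centre of its flat base; z points up its axis to the button
- charger: Red block fixed to the bench, 110 (x) by 200 (y) by 42 mm high, level, place and yaw vary. Origin: centre of its underside on the bench; z up, y along its length. Two empty round wells in its top, 50 mm in diameter, centred at x = 0, y = +45 and -45 mm in its frame; rim at z = 42 mm with a 3 mm chamfer, flat floor at z = 16 mm, so a seated cell's button end stands 35 mm above the rim
Mind the look-alikes: they are no part of the job. Leave any purple look-alike of the green_cell_1 alone.

How it is judged:
By the outcome, as a careful person would: the job done as asked, in the order asked, and still so for the second after the job is handed in, with the robot touching nothing.
It also fails if it takes over 64 s, if anything falls off the work surface, if the arm or the gripper's body presses on something with over 40 N, if the wrist force passes 120 N, or if a joint passes its speed limit or range.

## Working session

There is one attempt and no reset: what is moved stays moved. The work goes in short steps, Python scripts to look and compute and a tool call to move; the robot and the scene stay as the last step left them, time stands still between calls to the robot, and variables do not carry over. Pictures are saved under pics/ and viewed, and the job is handed in when it is done.

Besides the shell and the picture viewer there is one more tool, called after ">>>" as name(argument=value, ...), one argument or row to a line, values as JSON. drive_tool: Moves the arm, as the interface text tells. Its arguments: {"type":"object","properties":{"moves":{"type":"array"},"squeeze":{"type":"number"}},"required":["moves"]}

```bash
mkdir -p pics; ls; python3 - <<'E'
from workcell import readout, cams, finder
import cv2,numpy as np
print(readout.get_state())
for c in ["top","scene"]:
    im=cams.read_camera(c); cv2.imwrite(f"pics/{c}0.png",im)
    p=cams.camera_params(c); print(c,p)
    for n in ["green_cell_1","orange_cell","charger"]:
        for r in finder.regions_of(c,n): print(c,n,round(r["conf"],2),r["point"],r["pixels"].sum())
E
```

```text
pics
{'clock': 0.0, 'joint_pos': array([-1.42860868e+00,  3.13992045e-01,  4.49851540e-02,  1.30360875e+00,
       -5.77064391e-06,  1.43117835e+00]), 'qvel': array([-5.48295424e-04,  5.06590004e-04,  3.07915787e-05,  8.46254953e-04,
        4.51654450e-04,  3.06289896e-04]), 'tau': array([ 9.71045392e-05, -4.80629718e+01,  2.98529935e+01,  1.93756842e-02,
       -2.46558402e-04, -2.45243612e-06]), 'tcp_pos': array([ 0.15980791, -0.55181325,  0.23041616]), 'orientation': array([-0.09866072, -0.70009592, -0.09994716,  0.70010166]), 'wrist_force': array([-0.0100756 ,  0.587824  , -0.86483227]), 'ft_torque': array([ 0.00599453, -0.04192425,  0.0284112 ]), 'finger_gap': 0.08509779832153871}
top {'mtx': array([[431.01528538,   0.        , 314.99515438],
       [  0.        , 431.01528538, 199.18519225],
       [  0.        ,   0.        ,   1.        ]]), 'R': array([[ 0.01758317, -0.9992858 , -0.03344745],
       [-0.99533242, -0.01431918, -0.09543759],
       [ 0.09489049,  0.03496943, -0.99487333]]), 't': array([-0.03710789,  0.53794302,  0.78109868])}
top green_cell_1 0.95 [379.1, 153
[... 215 characters left out ...]
 charger 0.8 [177.1, 197.1] 6499
scene {'mtx': array([[385.6819452 ,   0.        , 319.9473108 ],
       [  0.        , 385.6819452 , 204.12935224],
       [  0.        ,   0.        ,   1.        ]]), 'R': array([[-0.81623837,  0.57766251,  0.00780699],
       [ 0.44294542,  0.63444401, -0.63346677],
       [-0.37088311, -0.51360181, -0.77373051]]), 't': array([ 0.47846944, -0.1814701 ,  0.9198441 ])}
scene green_cell_1 0.96 [269.5, 230.4] 550
scene green_cell_1 0.9 [268.4, 167.0] 478
scene green_cell_1 0.8 [260.7, 194.2] 509
scene green_cell_1 0.69 [229.0, 176.3] 486
scene green_cell_1 0.65 [347.7, 166.0] 525
scene orange_cell 0.64 [272.1, 137.8] 438
scene charger 0.96 [436.4, 339.7] 11042
```

View pics/top0.png

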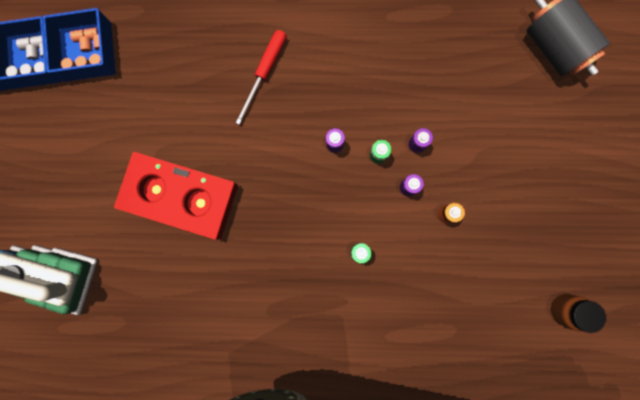

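View pics/scene0.png

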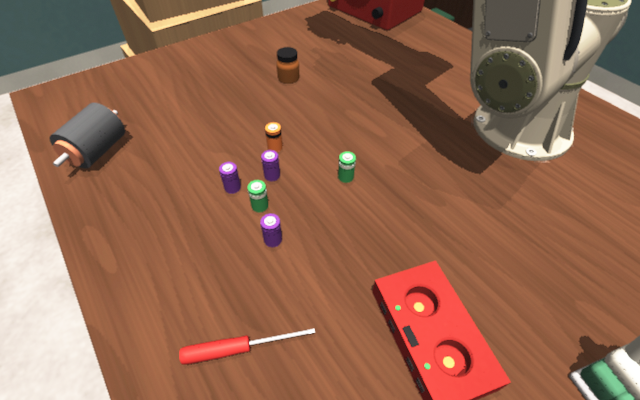

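```bash
python3 - <<'E'
import cv2,numpy as np
a=cv2.imread("pics/top0.png")[110:290,300:500]; b=cv2.imread("pics/scene0.png")[100:280,190:390]
cv2.imwrite("pics/crop0.png",np.vstack([cv2.resize(x,None,fx=1.65*2*.9,fy=1.65*2*.9/1.0,interpolation=cv2.INTER_CUBIC)[:,:] for x in (a,)]))
cv2.imwrite("pics/crop1.png",cv2.resize(b,None,fx=3,fy=3,interpolation=cv2.INTER_CUBIC))
E
```

```text
(no output)
```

View crop.

Candidates in the top view: green at (381,150) and (361,254), purple look-alikes at (335,138), (423,138) and (413,184), and orange at (455,212). The charger is at (177,197), with wells at about (153,188) and (200,203). In the scene view the greens are at (258,195) and (347,166).

View pics/crop0.png

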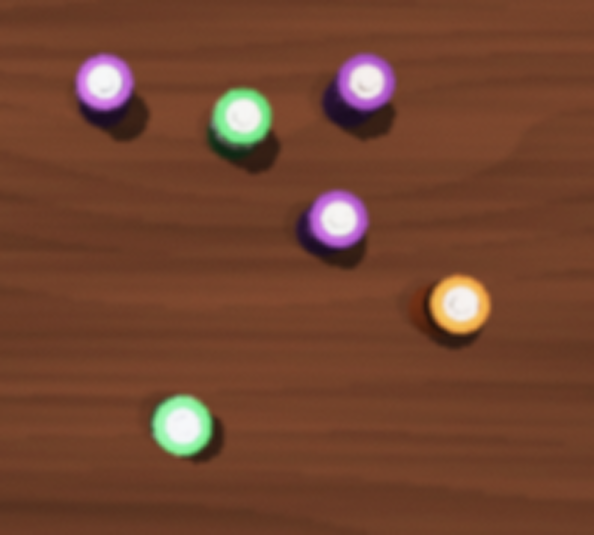

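View pics/crop1.png

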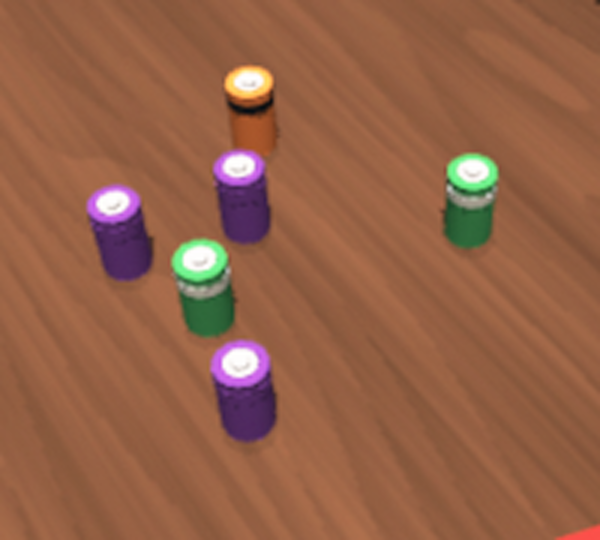

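```bash
cat > h.py <<'E'
import numpy as np, cv2
from workcell import readout, cams, env, finder
from scipy.spatial.transform import Rotation as Rn
from scipy.optimize import least_squares
P={c:cams.camera_params(c) for c in("top","scene")}
def proj(c,X):
    p=P[c];q=(p["R"]@np.atleast_2d(X).T).T+p["t"];q=q@p["mtx"].T;return q[:,:2]/q[:,2:]
def ray(c,uv,z):
    p=P[c];d=p["R"].T@np.linalg.solve(p["mtx"],[uv[0],uv[1],1]);o=-p["R"].T@p["t"]
    return o+d*(z-o[2])/d[2]
def tool():
    s=readout.get_state();w,x,y,z=s["orientation"];return s,Rn.from_quat([x,y,z,w]).as_matrix()
def cylmask(c,b,r=.017,h=.058,scale=4,up=None):
    a=np.linspace(0,2*np.pi,60)
    pts=np.vstack([np.c_[b[0]+r*np.cos(a),b[1]+r*np.sin(a),np.full(60,b[2]+z)] for z in(0,h)])
    return pts
def cylhull(c,b,r=.017,h=.058):
    return cv2.convexHull(proj(c,cylmask(c,b,r,h)).astype(np.float32))
def green(im):
    hsv=cv2.cvtColor(im,cv2.COLOR_BGR2HSV);return hsv
E
python3 - <<'E'
from h import *
res={}
for c in("top","scene"):
    im=cv2.imread(f"pics/{c}0.png")
    cams.read_camera(c)
    for r in finder.regions_of(c,"green_cell_1")+finder.regions_of(c,"orange_cell"):
        m=r["pixels"]; ys,xs=np.nonzero(m)
        hue=cv2.cvtColor(im,cv2.COLOR_BGR2HSV)[m]; h=np.median(hue[hue[:,1]>80][:,0]) if (hue[:,1]>80).any() else -1
        # fit base xy so hull centroid + bbox match mask
        bb=np.array([xs.min()-.0,xs.max()+1,ys.min(),ys.max()+1])
        def f(p):
            H=cylhull(c,[p[0],p[1],0]).reshape(-1,2)
            return np.r_[H[:,0].min(),H[:,0].max(),H[:,1].min(),H[:,1].max()]-(bb-.5)
        p0=ray(c,r["point"],.03)[:2]
        s=least_squares(f,p0)
        print(c,round(r["conf"],2),"hue",h,bb,"xy",s.x.round(4),"res",s.fun.round(1))
E
```

```text
top 0.89 hue 144.0 [399. 423. 175. 197.] xy [ 0.5656 -0.2055] res [ 0.4  0.8 -0.2  0. ]
top 0.89 hue 143.0 [408. 432. 129. 153.] xy [ 0.6503 -0.2235] res [ 0.7  1.6 -0.5  0.5]
top 0.69 hue 66.0 [350. 371. 244. 263.] xy [ 0.4416 -0.1137] res [ 0.9  0.7 -0.7 -0.1]
top 0.66 hue 64.0 [369. 391. 141. 164.] xy [ 0.6286 -0.1509] res [ 2.1  2.  -1.1  0.2]
top 0.63 hue 144.0 [325. 344. 129. 153.] xy [ 0.6484 -0.0632] res [ 0.7  0.4 -0.2  0.7]
top 0.72 hue 16.0 [437. 464. 204. 224.] xy [ 0.5144 -0.2751] res [-0.8 -0.4 -0.1  0.3]
scene 0.89 hue 66.0 [338. 355. 152. 183.] xy [ 0.4414 -0.1118] res [-0.2  1.1 -0.2  0.6]
scene 0.84 hue 142.0 [260. 282. 214. 248.] xy [ 0.6488 -0.0663] res [-0.8 -0.7 -1.4 -1.1]
scene 0.81 hue 66.0 [246. 268. 179. 213.] xy [ 0.6244 -0.1572] res [ 0.6 -0.2 -3.  -4. ]
scene 0.73 hue 142.0 [261. 280. 149. 182.] xy [ 0.5673 -0.2081] res [-1.2 -1.   0.4 -0.9]
scene 0.64 hue 142.0 [219. 240. 163. 194.] xy [ 0.6523 -0.2195] res [-0.7  0.6 -0.   1.4]
scene 0.87 hue 10.0 [265. 283. 123. 153.] xy [ 0.517  -0.2749] res [-0.2 -0.4  0.   0.5]
```

```bash
cat >> h.py <<'E'
def hullmask(pts,S=4):
    m=np.zeros((400*S,640*S),np.uint8)
    H=cv2.convexHull(pts.astype(np.float32)).reshape(-1,2)
    cv2.fillConvexPoly(m,np.round((H+.5)*S-.5).astype(np.int32),1);return m
def up(m,S=4): return cv2.resize(m.astype(np.float32),None,fx=S,fy=S,interpolation=cv2.INTER_LINEAR)>.5
def boxpts(x,y,a):
    c,s=np.cos(a),np.sin(a);R=np.array([[c,-s],[s,c]])
    q=np.array([[sx*.055,sy*.1] for sx in(-1,1) for sy in(-1,1)])@R.T+[x,y]
    return np.vstack([np.c_[q,np.full(4,z)] for z in(0,.042)])
E
python3 - <<'E'
from h import *
from scipy.optimize import minimize
im={c:cv2.imread(f"pics/{c}0.png") for c in P}
def red(c):
    hsv=cv2.cvtColor(im[c],cv2.COLOR_BGR2HSV)
    m=(((hsv[...,0]<6)|(hsv[...,0]>174))&(hsv[...,1]>170)&(hsv[...,2]>90)).astype(np.uint8)
    n,l,st,_=cv2.connectedComponentsWithStats(m)
    ctr={"top":(177,215),"scene":(390,290)}[c]
    i=l[ctr[1],ctr[0]]
    if i==0: i=1+np.argmax(st[1:,4])
    print(c,st[i]); return (l==i)
M={}
for c in P:
    m=red(c); ys,xs=np.nonzero(m); M[c]=hullmask(np.c_[xs,ys].astype(float))
for cs in (["top"],["scene"],["top","scene"]):
    def f(p): return sum((hullmask(proj(c,boxpts(*p)))!=M[c]).sum()/16. for c in cs)
    x0=ray("top",(177,197),.042)
    best=min((minimize(f,[x0[0],x0[1],a],method="Nelder-Mead",options=dict(initial_simplex=[[x0[0],x0[1],a],[x0[0]+.01,x0[1],a],[x0[0],x0[1]+.01,a],[x0[0],x0[1],a+.1]],xatol=1e-5,fatol=.1)) for a in(-.5,-.3,-.1,.3)),key=lambda r:r.fun)
    print(cs,best.x.round(4),best.fun)
    x,y,a=best.x
    for s in(1,-1):
        w=np.array([x-s*.045*np.sin(a),y+s*.045*np.cos(a),.042]);print(" well",w.round(4),proj("top",w).round(1),proj("scene",w).round(1))
# green B/A tops: bright green ring
for c,b in (("top",[(381,150),(361,254)]),("scene",[(258,187),(347,159)])):
    hsv=cv2.cvtColor(im[c],cv2.COLOR_BGR2HSV)
    for u,v in b:
        m=((hsv[...,0]>50)&(hsv[...,0]<85)&(hsv[...,1]>60)&(hsv[...,2]>120)).astype(np.uint8)
        k=np.zeros_like(m);cv2.circle(k,(u,v),13,1,-1);m&=k
        ys,xs=np.nonzero(m);H=cv2.convexHull(np.c_[xs,ys].astype(np.float32));
        e=cv2.moments(H);ce=(e["m10"]/e["m00"],e["m01"]/e["m00"]);print(c,(u,v),np.round(ce,1),len(xs),ray(c,ce,.058).round(4))
s,R=tool();print(R.round(3))
E
```

```text
top [ 114  151  121   89 6030]
scene [ 375  261  136  139 9542]
['top'] [ 0.5422  0.2365 -0.2831] 367.625
 well [0.5548 0.2797 0.042 ] [[149.3 187.2]] [[454.4 358.3]]
 well [0.5296 0.1932 0.042 ] [[194.7 201.4]] [[423.  301.3]]
['scene'] [ 0.5392  0.2334 -0.2814] 966.5
 well [0.5517 0.2766 0.042 ] [[150.8 188.9]] [[454.3 355.2]]
 well [0.5267 0.1902 0.042 ] [[196.3 203. ]] [[423.  298.8]]
['top', 'scene'] [ 0.5406  0.2338 -0.2796] 1470.1875
 well [0.553  0.2771 0.042 ] [[150.6 188.2]] [[453.8 356. ]]
 well [0.5282 0.1905 0.042 ] [[196.1 202.2]] [[422.4 299.5]]
top (381, 150) [381.1 149.1] 179 [ 0.6279 -0.1474  0.058 ]
top (361, 254) [360.7 252.9] 193 [ 0.4412 -0.1122  0.058 ]
scene (258, 187) [256.2 188.2] 128 [ 0.6304 -0.1428  0.058 ]
scene (347, 159) [347.2 158.7] 101 [ 0.4439 -0.1082  0.058 ]
[[ 0.     0.278 -0.961]
 [-0.    -0.961 -0.278]
 [-1.     0.     0.   ]]
```

```bash
cat > ov.py <<'E'
from h import *
def overlay(tag,pose,cells,out,crops={"top":(100,150,230,120),"scene":(360,250,170,150)}):
    a=np.linspace(0,2*np.pi,60);x,y,t=pose
    outs=[]
    for c in P:
        u,v,w,h=crops[c];im=cv2.imread(f"pics/{c}{tag}.png")[v:v+h,u:u+w];F=4 if c=="scene" else 3
        im=cv2.resize(im,None,fx=F,fy=F,interpolation=cv2.INTER_CUBIC)
        def dr(X,col):
            q=((proj(c,X)-[u,v]+.5)*F-.5).round().astype(np.int32);cv2.polylines(im,[q],True,col,1)
        b=boxpts(x,y,t);dr(b[[4,5,7,6]],(255,255,0));dr(b[[0,1,3,2]],(255,0,0))
        for s in(1,-1):
            cx,cy=x-s*.045*np.sin(t),y+s*.045*np.cos(t)
            for r,z in((.028,.042),(.025,.016)): dr(np.c_[cx+r*np.cos(a),cy+r*np.sin(a),0*a+z],(255,255,255))
        for b in cells:
            for z in(0,.058): dr(np.c_[b[0]+.017*np.cos(a),b[1]+.017*np.sin(a),0*a+z+(b[2] if len(b)>2 else 0)],(0,255,255))
        cv2.imwrite(f"pics/{out}_{c}.png",im)
E
python3 - <<'E'
from ov import *
overlay("0",(.5406,.2338,-.2796),[],"ovA")
overlay("0",(.5406,.2338,-.2796),[(.6265,-.1505),(.4415,-.1125)],"ovB",{"top":(300,110,200,180),"scene":(190,100,200,150)})
E
```

```text
(no output)
```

View pics/ovA_top.png

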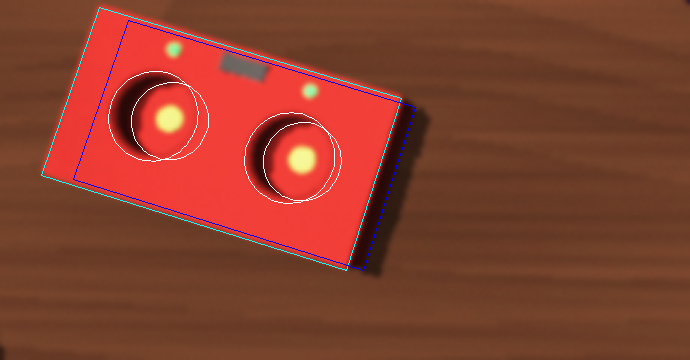

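View pics/ovA_scene.png

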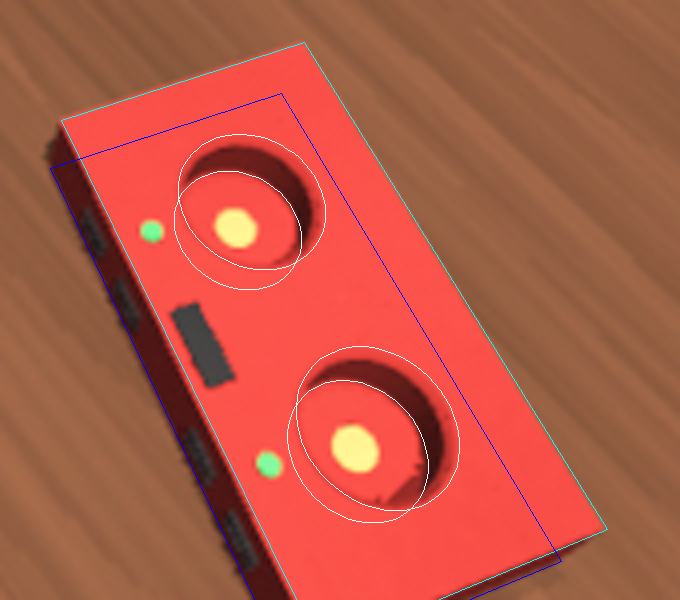

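View pics/ovB_top.png

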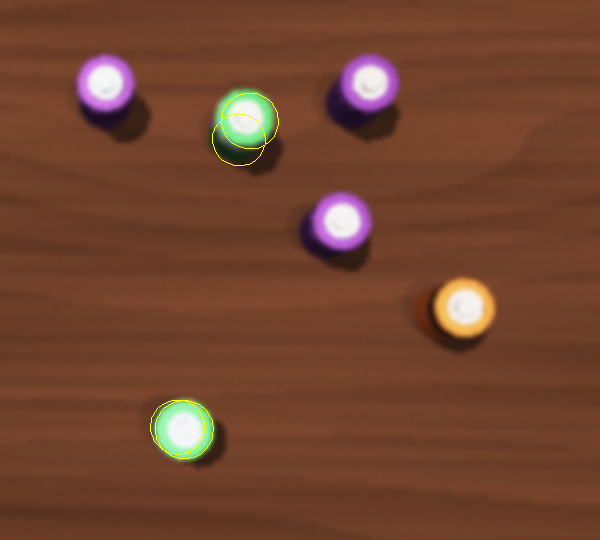

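View pics/ovB_scene.png

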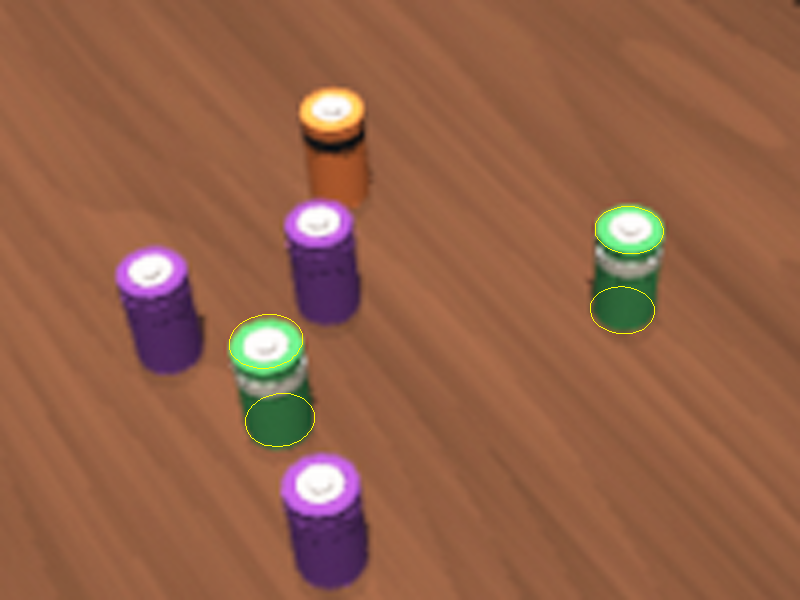

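>>> drive_tool(
  moves=[
    [[0.004,-0.034,-0.039,-0.1,0,0,0],[0.008,-0.069,-0.079,-0.2,0,0,0],[0.012,-0.103,-0.118,-0.3,0,0,0],[0.016,-0.138,-0.158,-0.4,0,0,0],[0.02,-0.172,-0.197,-0.5,0,0,0]],
  ],
  squeeze=40,
)

```text
clock: 1.32
tcp_pos: [0.302, -0.331, 0.2114]
orientation: [0.271, 0.653, 0.27, -0.653]
wrist_force: [0.2, 0.6, 0.0]
finger_gap: 0.0853
```

```bash
cat > go.py <<'E'
import sys
from h import *
x,y,z=map(float,sys.argv[1:4]); a=np.radians(float(sys.argv[4]) if len(sys.argv)>4 else -15.)
s,R=tool()
T=np.c_[[0,0,-1],[np.cos(a),np.sin(a),0],[0,0,0]];T[:,2]=np.cross(T[:,0],T[:,1])
print("t",round(s["clock"],2),"tcp",s["tcp_pos"].round(4),"yaw",np.degrees(np.arctan2(R[1,1],R[0,1])).round(2),"down",R[:,0].round(4),"F",s["wrist_force"].round(1),"gap",round(s["finger_gap"],4),"q",s["joint_pos"].round(2))
print("shift",(R.T@(np.array([x,y,z])-s["tcp_pos"])).round(4),"rot",Rn.from_matrix(R.T@T).as_rotvec().round(4))
E
python3 go.py .4415 -.112 .12
```

```text
t 1.32 tcp [ 0.302  -0.331   0.2114] yaw -45.04 down [ 6.e-04 -8.e-04 -1.e+00] F [0.2 0.6 0. ] gap 0.0853 q [-1.01  0.08 -0.3   1.2   0.    1.35]
shift [ 0.0913 -0.0564 -0.2534] rot [-5.242e-01  4.000e-04 -9.000e-04]
```

>>> drive_tool(
  moves=[
    [[0.01,-0.011,-0.051,-0.105,0,0,0],[0.025,-0.023,-0.102,-0.21,0,0,0],[0.04,-0.034,-0.152,-0.315,0,0,0],[0.06,-0.045,-0.203,-0.42,0,0,0],[0.08,-0.056,-0.253,-0.524,0,0,0]],
  ],
)

```text
clock: 1.95
tcp_pos: [0.4426, -0.1112, 0.1312]
orientation: [0.432, 0.561, 0.431, -0.56]
wrist_force: [0.9, -0.0, -0.1]
finger_gap: 0.0855
```

```bash
python3 - <<'E'
from h import *
for c in P: cv2.imwrite(f"pics/{c}1.png",cams.read_camera(c))
E
python3 go.py .4415 -.112 .03
```

```text
t 2.05 tcp [ 0.4419 -0.1084  0.1296] yaw -14.56 down [-0.0014  0.0016 -1.    ] F [-0.8 -0.3 -0. ] gap 0.0855 q [-0.42  0.14 -0.43  1.    0.    1.41]
shift [0.0996 0.0006 0.0037] rot [ 0.0077 -0.0011  0.0018]
```

View pics/scene1.png

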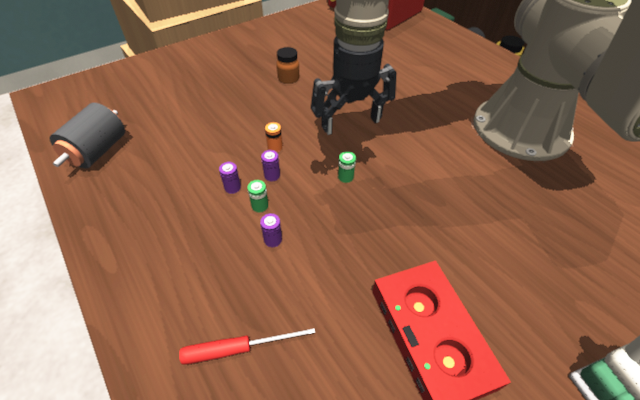

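The open gripper is above the green cell at (347,166), with its jaws roughly radial to the base and clear of everything else. Next I descend.

>>> drive_tool(
  moves=[
    [[0.02,0.0,0.004,0.008,0,0,0],[0.045,0.0,0.004,0.008,0,0,0],[0.07,0.0,0.004,0.008,0,0,0],[0.09,0.0,0.004,0.008,0,0,0],[0.1,0.0,0.004,0.008,0,0,0]],
  ],
)

```text
clock: 2.68
tcp_pos: [0.4402, -0.1125, 0.0289]
orientation: [-0.429, -0.561, -0.431, 0.562]
wrist_force: [0.5, -0.6, 0.5]
finger_gap: 0.0852
```

```bash
python3 - <<'E'
from h import *
a=[]
for c,(u,v,s) in {"top":(360,253,50),"scene":(347,160,50)}.items():
    im=cams.read_camera(c);a.append(cv2.resize(im[v-s:v+s,u-s:u+s],(400,400),interpolation=cv2.INTER_CUBIC))
cv2.imwrite("pics/g1.png",np.hstack(a))
E
python3 go.py .4415 -.112 .03
```

```text
t 2.77 tcp [ 0.4401 -0.1123  0.029 ] yaw -15.07 down [-0.0028  0.002  -1.    ] F [-0.2 -0.1  0.2] gap 0.0853 q [-0.43  0.26 -0.57  0.74  0.    1.41]
shift [-0.001   0.0012 -0.0007] rot [-0.0012 -0.0012  0.0032]
```

View pics/g1.png

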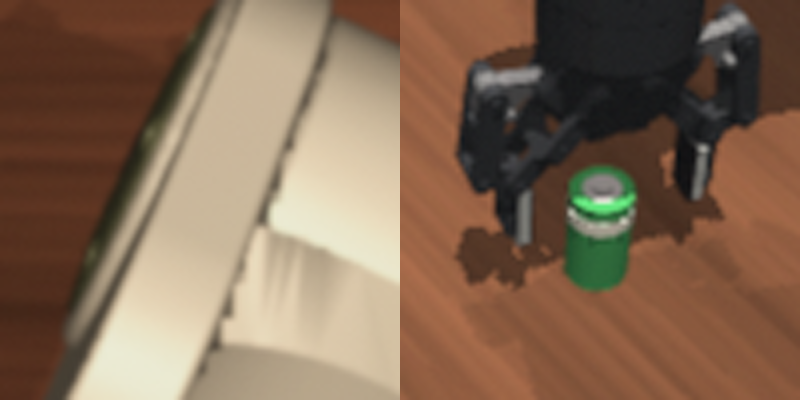

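The cell sits centred between the open jaws in the scene crop (600,230). The arm hides it in the top crop. Next I close.

>>> drive_tool(
  moves=[
    [[0,0.001,0,0,0,0,120],[0,0.001,0,0,0,0,200],[0,0.001,0,0,0,0,255],[0,0.001,0,0,0,0,255],[0,0.001,0,0,0,0,255]],
  ],
  squeeze=40,
)

```text
clock: 3.4
tcp_pos: [0.4416, -0.1128, 0.0297]
orientation: [-0.429, -0.561, -0.431, 0.561]
wrist_force: [-0.5, 0.9, 6.4]
finger_gap: 0.033
```

```bash
python3 - <<'E'
from h import *
a=[]
for c,(u,v,s) in {"scene":(347,160,50)}.items():
    im=cams.read_camera(c);a.append(cv2.resize(im[v-s:v+s,u-s:u+s],(500,500),interpolation=cv2.INTER_CUBIC))
cv2.imwrite("pics/g2.png",np.hstack(a))
E
python3 go.py .4415 -.112 .03
```

```text
t 3.45 tcp [ 0.4416 -0.1128  0.0298] yaw -15.06 down [-0.0016  0.0014 -1.    ] F [-1.3  0.9  6.3] gap 0.033 q [-0.43  0.26 -0.57  0.74  0.    1.41]
shift [-0.0002 -0.0003 -0.0007] rot [-0.0011 -0.0009  0.0019]
```

View pics/g2.png

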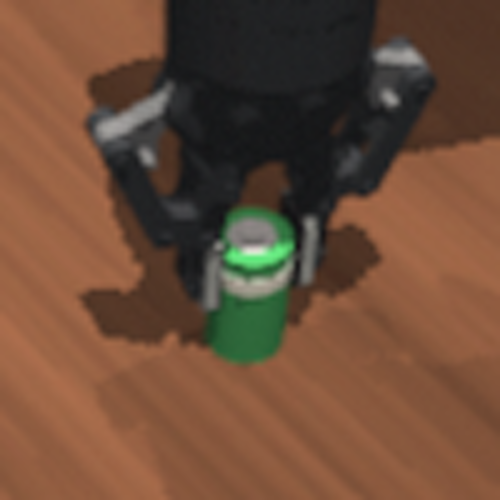

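Gripped with a gap of 33 mm, and the cell is upright. Next I lift.

>>> drive_tool(
  moves=[
    [[-0.01,0,0,0,0,0,255],[-0.035,0,0,0,0,0,255],[-0.065,0,0,0,0,0,255],[-0.095,0,0,0,0,0,255],[-0.12,0,0,0,0,0,255]],
  ],
)

```text
clock: 4.08
tcp_pos: [0.4418, -0.1129, 0.1513]
orientation: [-0.43, -0.561, -0.431, 0.561]
wrist_force: [-0.2, -0.8, -2.2]
finger_gap: 0.0328
```

```bash
python3 go.py .553 .2775 .15
```

```text
t 4.08 tcp [ 0.4418 -0.1129  0.1513] yaw -15.06 down [-0.001   0.0012 -1.    ] F [-0.2 -0.8 -2.2] gap 0.0328 q [-0.43  0.13 -0.39  1.05  0.    1.41]
shift [ 0.0016  0.006  -0.4059] rot [-0.001  -0.0009  0.0013]
```

>>> drive_tool(
  moves=[
    [[0,0,-0.03,0,0,0,255],[0,0.001,-0.075,0,0,0,255],[0,0.002,-0.125,0,0,0,255],[0,0.003,-0.175,0,0,0,255],[0,0.004,-0.225,0,0,0,255]],
  ],
)

```text
clock: 4.7
tcp_pos: [0.5042, 0.105, 0.1519]
orientation: [-0.43, -0.561, -0.431, 0.561]
wrist_force: [0.3, -0.4, -1.3]
finger_gap: 0.0326
```

```bash
python3 go.py .553 .2775 .15
```

```text
t 4.7 tcp [0.5042 0.105  0.1519] yaw -15.06 down [-9.e-04  1.e-03 -1.e+00] F [ 0.3 -0.4 -1.3] gap 0.0326 q [ 0.05  0.24 -0.25  1.08  0.    1.88]
shift [ 0.002   0.0023 -0.1793] rot [-0.001  -0.0008  0.0011]
```

>>> drive_tool(
  moves=[
    [[0,0.001,-0.05,0,0,0,255],[0.001,0.001,-0.095,0,0,0,255],[0.002,0.002,-0.14,0,0,0,255],[0.002,0.002,-0.17,0,0,0,255],[0.002,0.002,-0.179,0,0,0,255]],
  ],
)

```text
clock: 5.32
tcp_pos: [0.5525, 0.279, 0.1499]
orientation: [-0.43, -0.561, -0.431, 0.561]
wrist_force: [-0.5, -0.7, -1.5]
finger_gap: 0.0331
```

>>> drive_tool(
  moves=[
    [[0.01,0,0,0,0,0,255],[0.02,0,0,0,0,0,255],[0.03,0,0,0,0,0,255],[0.035,0,0,0,0,0,255],[0.035,0,0,0,0,0,255]],
  ],
)

```text
clock: 5.95
tcp_pos: [0.5521, 0.2784, 0.1143]
orientation: [-0.43, -0.56, -0.431, 0.561]
wrist_force: [0.7, 0.5, -0.7]
finger_gap: 0.0326
```

```bash
python3 - <<'E'
from h import *
for c in P: cv2.imwrite(f"pics/{c}2.png",cams.read_camera(c))
E
python3 go.py .553 .2775 .047
python3 - <<'E'
from ov import *
t=readout.get_state()["tcp_pos"]
overlay("2",(.5406,.2338,-.2796),[(t[0],t[1],t[2]-.030)],"ov2",{"top":(80,120,230,140),"scene":(360,230,170,150)})
E
```

```text
t 6.05 tcp [0.5526 0.2788 0.1151] yaw -14.94 down [-9.0e-04  1.1e-03 -1.0e+00] F [-0.1  0.6 -1.6] gap 0.0327 q [ 0.34  0.45 -0.04  1.08  0.    2.17]
shift [0.0681 0.0008 0.0013] rot [ 0.001  -0.0008  0.0011]
```

View pics/ov2_scene.png

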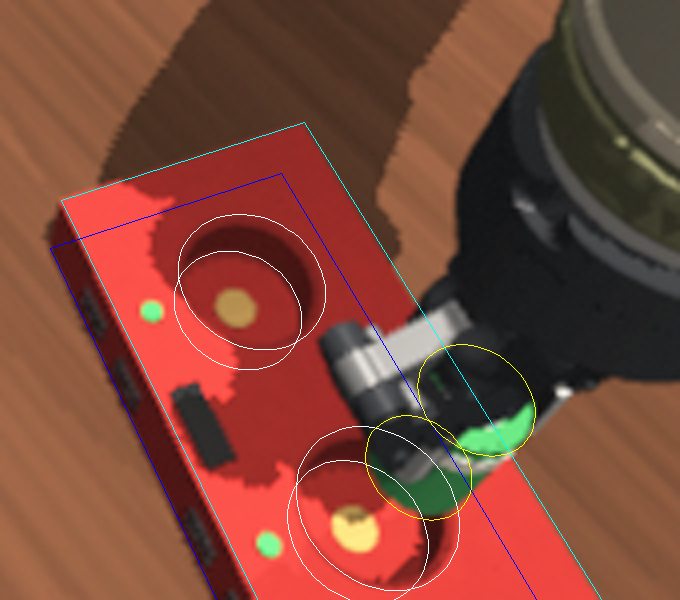

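View pics/ov2_top.png

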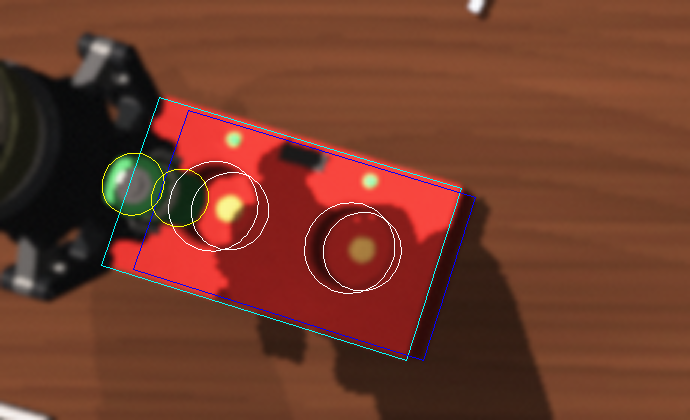

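The held cell agrees with its predicted outline in both views and is heading for the middle of the far well (scene 412,510). Next I lower it.

>>> drive_tool(
  moves=[
    [[0.015,0.001,0.001,0,0,0,255],[0.03,0.001,0.001,0,0,0,255],[0.045,0.001,0.001,0,0,0,255],[0.058,0.001,0.001,0,0,0,255],[0.066,0.001,0.001,0,0,0,255]],
  ],
)

```text
clock: 6.68
tcp_pos: [0.5527, 0.2775, 0.0477]
orientation: [-0.43, -0.56, -0.431, 0.561]
wrist_force: [-0.9, -0.1, -0.8]
finger_gap: 0.0325
```

```bash
python3 - <<'E'
from h import *
for c in P: cv2.imwrite(f"pics/{c}3.png",cams.read_camera(c))
E
python3 go.py .553 .2775 .046
python3 - <<'E'
from ov import *
t=readout.get_state()["tcp_pos"]
overlay("3",(.5406,.2338,-.2796),[(t[0],t[1],t[2]-.030)],"ov3",{"top":(80,120,230,140),"scene":(360,250,170,150)})
E
```

```text
t 6.78 tcp [0.5525 0.2775 0.0478] yaw -14.94 down [-2.9e-03  4.0e-04 -1.0e+00] F [-0.3 -0.5 -0.9] gap 0.0327 q [ 0.33  0.51 -0.13  0.94  0.    2.17]
shift [ 0.0018  0.0005 -0.0002] rot [0.001  0.0004 0.0029]
```

View pics/ov3_scene.png

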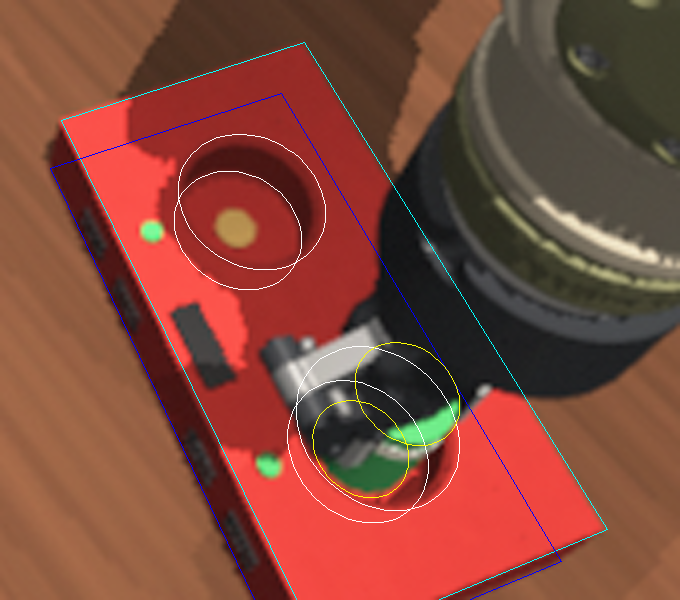

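View pics/ov3_top.png

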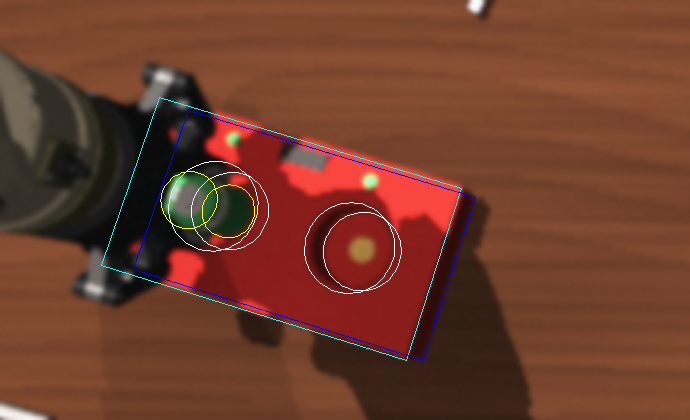

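The cell is inside the far well in both views and hasn't touched the floor yet. I lower it the last 2 mm, then open.

>>> drive_tool(
  moves=[
    [[0.001,0,0,0,0,0,255],[0.0015,0,0,0,0,0,255],[0.002,0,0,0,0,0,255],[0.002,0,0,0,0,0,255],[0.002,0,0,0,0,0,255]],
  ],
)

```text
clock: 7.4
tcp_pos: [0.5526, 0.2775, 0.0459]
orientation: [-0.43, -0.56, -0.431, 0.561]
wrist_force: [-0.1, 0.1, -1.0]
finger_gap: 0.0326
```

>>> drive_tool(
  moves=[
    [[0,0,0,0,0,0,140],[0,0,0,0,0,0,100],[0,0,0,0,0,0,50],[0,0,0,0,0,0,0],[0,0,0,0,0,0,0]],
  ],
)

```text
clock: 8.02
tcp_pos: [0.5526, 0.2775, 0.0459]
orientation: [-0.43, -0.56, -0.431, 0.561]
wrist_force: [0.2, 0.5, -0.9]
finger_gap: 0.085
```

>>> drive_tool(
  moves=[
    [[-0.01,0,0,0,0,0,0],[-0.03,0,0,0,0,0,0],[-0.06,0,0,0,0,0,0],[-0.085,0,0,0,0,0,0],[-0.1,0,0,0,0,0,0]],
  ],
)

```text
clock: 8.65
tcp_pos: [0.5536, 0.2777, 0.1482]
orientation: [0.43, 0.561, 0.431, -0.561]
wrist_force: [-0.6, -0.3, 0.3]
finger_gap: 0.0856
```

```bash
python3 go.py .6275 -.149 .15
python3 - <<'E'
from ov import *
for c in P: cv2.imwrite(f"pics/{c}4.png",cams.read_camera(c))
overlay("4",(.5406,.2338,-.2796),[(.553,.277,.016)],"ov4",{"top":(80,120,230,140),"scene":(360,250,170,150)})
E
```

```text
t 8.65 tcp [0.5536 0.2777 0.1482] yaw -14.94 down [-1.0e-04  1.3e-03 -1.0e+00] F [-0.6 -0.3  0.3] gap 0.0856 q [0.33 0.43 0.01 1.15 0.   2.17]
shift [-0.0024  0.1814  0.3932] rot [ 0.001  -0.0012  0.0005]
```

View pics/ov4_scene.png

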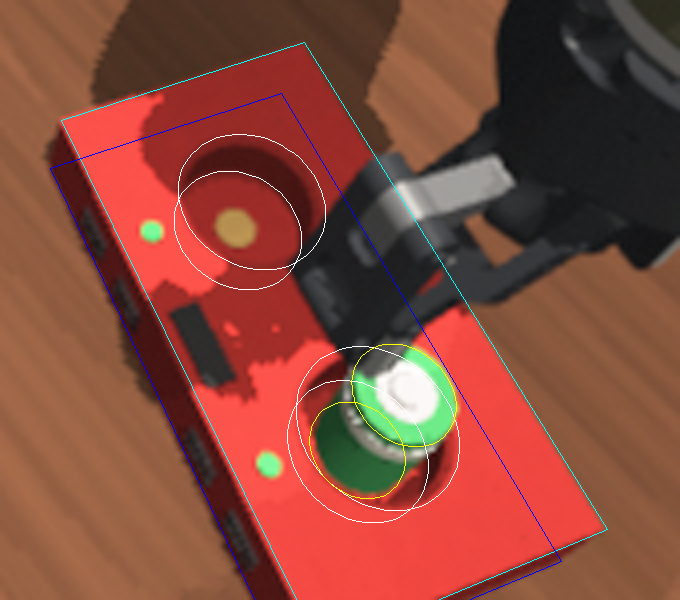

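View pics/ov4_top.png

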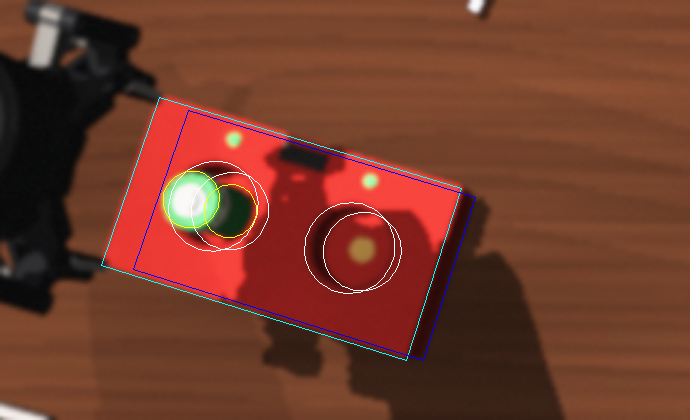

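The first cell stands upright on the well floor and matches the seated outline in both views. Next is the second green cell, between the purple ones.

>>> drive_tool(
  moves=[
    [[0,0.013,0.03,0,0,0,0],[0,0.034,0.074,0,0,0,0],[0,0.055,0.12,0,0,0,0],[0,0.077,0.167,0,0,0,0],[0,0.098,0.213,0,0,0,0]],
  ],
)

```text
clock: 9.38
tcp_pos: [0.5933, 0.0452, 0.1466]
orientation: [0.43, 0.561, 0.431, -0.561]
wrist_force: [1.7, -0.7, 0.2]
finger_gap: 0.0855
```

```bash
python3 go.py .6275 -.149 .13
```

```text
t 9.38 tcp [0.5933 0.0452 0.1466] yaw -14.93 down [-7.0e-04  1.9e-03 -1.0e+00] F [ 1.7 -0.7  0.2] gap 0.0855 q [-0.06  0.39 -0.06  1.13  0.    1.77]
shift [0.0162 0.0831 0.1789] rot [ 0.0012 -0.0016  0.0011]
```

>>> drive_tool(
  moves=[
    [[0,0.02,0.044,0,0,0,0],[0,0.042,0.09,0,0,0,0],[0.005,0.063,0.135,0,0,0,0],[0.01,0.079,0.17,0,0,0,0],[0.016,0.083,0.179,0,0,0,0]],
  ],
)

```text
clock: 10.0
tcp_pos: [0.627, -0.1515, 0.1286]
orientation: [-0.429, -0.561, -0.431, 0.562]
wrist_force: [-0.1, 1.0, -0.1]
finger_gap: 0.0852
```

```bash

python3 - <<'E'
from ov import *
for c in P: cv2.imwrite(f"pics/{c}5.png",cams.read_camera(c))
overlay("5",(.5406,.2338,-.2796),[(.6275,-.149)],"ov5",{"top":(300,80,200,180),"scene":(190,100,200,150)})
E
python3 go.py .6275 -.149 .03
```

```text
t 10.1 tcp [ 0.6263 -0.1496  0.1282] yaw -15.03 down [-0.0037  0.0031 -1.    ] F [-0.5  0.4 -0.5] gap 0.0852 q [-0.36  0.49  0.06  1.14  0.    1.47]
shift [ 0.0982  0.0014 -0.0007] rot [-0.0005 -0.0021  0.0044]
```

View pics/ov5_scene.png

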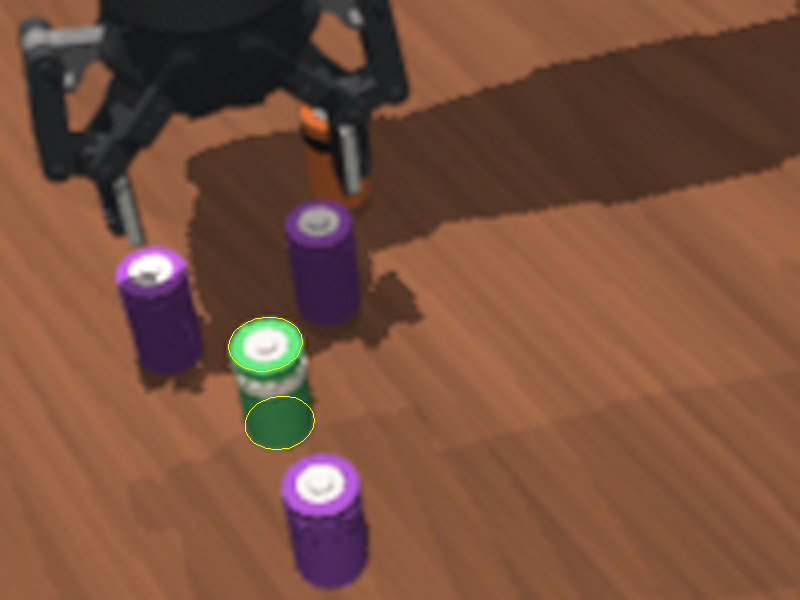

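View pics/ov5_top.png

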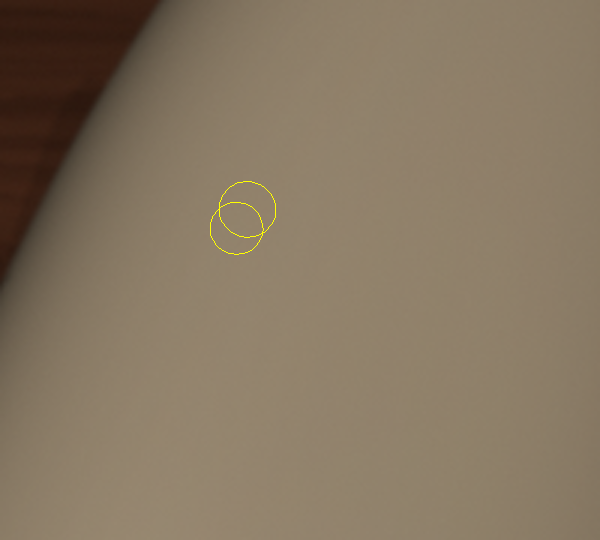

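The estimate for the green cell at (265,380) in the crop fits. The jaw line runs between the purple neighbours. I descend to about half way and check clearance.

>>> drive_tool(
  moves=[
    [[0.015,0.001,-0.001,0,0,0.004,0],[0.03,0.001,-0.001,0,0,0.004,0],[0.045,0.001,-0.001,0,0,0.004,0],[0.055,0.001,-0.001,0,0,0.004,0],[0.06,0.001,-0.001,0,0,0.004,0]],
  ],
)

```text
clock: 10.72
tcp_pos: [0.627, -0.1483, 0.0673]
orientation: [0.43, 0.561, 0.431, -0.561]
wrist_force: [0.3, 0.0, -0.1]
finger_gap: 0.0853
```

```bash

python3 - <<'E'
from ov import *
c="scene"; im=cams.read_camera(c);cv2.imwrite("pics/g6.png",cv2.resize(im[100:250,190:390],None,fx=4,fy=4,interpolation=cv2.INTER_CUBIC))
E
python3 go.py .6275 -.149 .03
```

```text
t 10.78 tcp [ 0.6269 -0.1484  0.067 ] yaw -15.02 down [-0.0011  0.0026 -1.    ] F [-0.   0.  -0.4] gap 0.0857 q [-0.36  0.53 -0.03  1.01  0.    1.48]
shift [0.037  0.0008 0.0005] rot [-0.0004 -0.0023  0.0017]
```

View pics/g6.png

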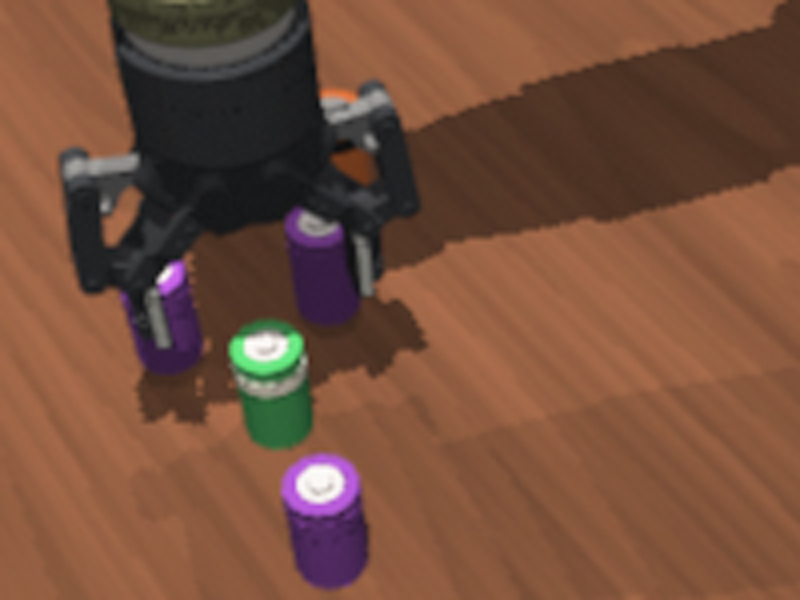

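The fingers are in front of the purple cells and clear of them, straddling the green one. I descend the rest and then close.

>>> drive_tool(
  moves=[
    [[0.01,0.001,0,0,0,0,0],[0.02,0.001,0,0,0,0,0],[0.03,0.001,0,0,0,0,0],[0.037,0.001,0,0,0,0,0],[0.037,0.001,0,0,0,0,0]],
  ],
)

```text
clock: 11.4
tcp_pos: [0.6272, -0.1484, 0.0291]
orientation: [-0.429, -0.561, -0.432, 0.561]
wrist_force: [-0.1, -1.1, -0.1]
finger_gap: 0.0856
```

>>> drive_tool(
  moves=[
    [[0,0,0,0,0,0,120],[0,0,0,0,0,0,200],[0,0,0,0,0,0,255],[0,0,0,0,0,0,255],[0,0,0,0,0,0,255]],
  ],
  squeeze=40,
)

```text
clock: 12.02
tcp_pos: [0.6277, -0.1485, 0.0297]
orientation: [0.429, 0.561, 0.431, -0.561]
wrist_force: [0.8, 0.4, 3.7]
finger_gap: 0.0331
```

```bash

python3 - <<'E'
from ov import *
c="scene"; im=cams.read_camera(c);cv2.imwrite("pics/g7.png",cv2.resize(im[100:250,190:390],None,fx=4,fy=4,interpolation=cv2.INTER_CUBIC))
E
python3 go.py .6275 -.149 .15
```

```text
t 12.07 tcp [ 0.6277 -0.1485  0.0297] yaw -15.02 down [-0.0014  0.0028 -1.    ] F [-0.1  0.1  2.5] gap 0.033 q [-0.36  0.57 -0.07  0.93  0.    1.48]
shift [-0.1203 -0.0003  0.0002] rot [-0.0004 -0.0023  0.0021]
```

View pics/g7.png

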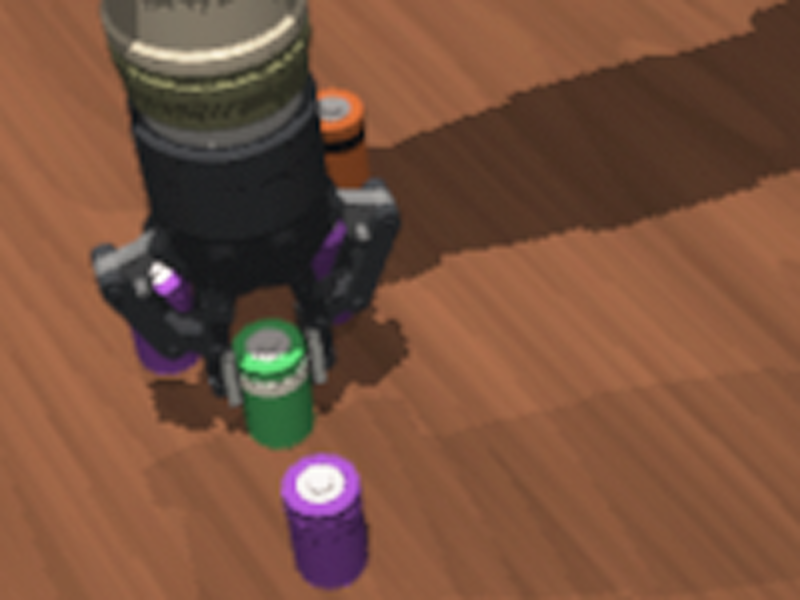

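The second green cell is gripped (gap 33 mm) and upright, and the neighbours haven't moved. Next I lift it straight up.

>>> drive_tool(
  moves=[
    [[-0.01,0,0,0,0,0,255],[-0.035,0,0,0,0,0,255],[-0.065,0,0,0,0,0,255],[-0.095,0,0,0,0,0,255],[-0.12,0,0,0,0,0,255]],
  ],
)

```text
clock: 12.7
tcp_pos: [0.6276, -0.1487, 0.151]
orientation: [0.429, 0.561, 0.431, -0.561]
wrist_force: [-0.1, 0.3, -1.8]
finger_gap: 0.0326
```

```bash
python3 go.py .5282 .191 .15
```

```text
t 12.7 tcp [ 0.6276 -0.1487  0.151 ] yaw -15.02 down [-0.0016  0.0029 -1.    ] F [-0.1  0.3 -1.8] gap 0.0326 q [-0.36  0.48  0.1   1.19  0.    1.47]
shift [ 0.0021 -0.1841 -0.3024] rot [-0.0004 -0.0023  0.0023]
```

>>> drive_tool(
  moves=[
    [[0,-0.014,-0.022,0,0,0.002,255],[0,-0.036,-0.06,0,0,0.002,255],[0,-0.06,-0.1,0,0,0.002,255],[0,-0.084,-0.14,0,0,0.002,255],[0,-0.108,-0.18,0,0,0.002,255]],
  ],
)

```text
clock: 13.32
tcp_pos: [0.5689, 0.0544, 0.1517]
orientation: [0.43, 0.562, 0.431, -0.561]
wrist_force: [-0.1, 0.2, -1.9]
finger_gap: 0.0327
```

```bash
python3 go.py .5282 .191 .15
```

```text
t 13.32 tcp [0.5689 0.0544 0.1517] yaw -15.04 down [-4.0e-04  2.4e-03 -1.0e+00] F [-0.1  0.2 -1.9] gap 0.0327 q [-0.05  0.34 -0.11  1.12  0.    1.79]
shift [ 0.002  -0.0748 -0.1213] rot [-0.0006 -0.0022  0.001 ]
```

>>> drive_tool(
  moves=[
    [[0,-0.026,-0.042,0,0,0,255],[0,-0.048,-0.078,0,0,0,255],[0.001,-0.065,-0.105,0,0,0,255],[0.002,-0.075,-0.121,0,0,0,255],[0.002,-0.075,-0.121,0,0,0,255]],
  ],
)

```text
clock: 13.95
tcp_pos: [0.5273, 0.1915, 0.1499]
orientation: [0.43, 0.561, 0.432, -0.561]
wrist_force: [-0.1, -0.2, -1.7]
finger_gap: 0.0327
```

>>> drive_tool(
  moves=[
    [[0.01,0,0,0,0,0,255],[0.02,0,0,0,0,0,255],[0.03,0,0,0,0,0,255],[0.04,0,0,0,0,0,255],[0.04,0,0,0,0,0,255]],
  ],
)

```text
clock: 14.58
tcp_pos: [0.5265, 0.1911, 0.1086]
orientation: [-0.43, -0.56, -0.432, 0.561]
wrist_force: [-0.4, 0.1, -1.5]
finger_gap: 0.0327
```

```bash
python3 - <<'E'
from ov import *
for c in P: cv2.imwrite(f"pics/{c}8.png",cams.read_camera(c))
t=readout.get_state()["tcp_pos"]
overlay("8",(.5406,.2338,-.2796),[(t[0],t[1],t[2]-.030)],"ov8",{"top":(80,120,230,140),"scene":(360,250,170,150)})
E
python3 go.py .5282 .191 .048
```

```text
t 14.68 tcp [0.5273 0.1915 0.1098] yaw -14.94 down [-0.0012  0.0019 -1.    ] F [ 0.9  1.  -1.4] gap 0.0327 q [ 0.2   0.35 -0.21  1.01  0.    2.04]
shift [0.0618 0.0011 0.0003] rot [ 0.0011 -0.0016  0.0017]
```

View pics/ov8_scene.png

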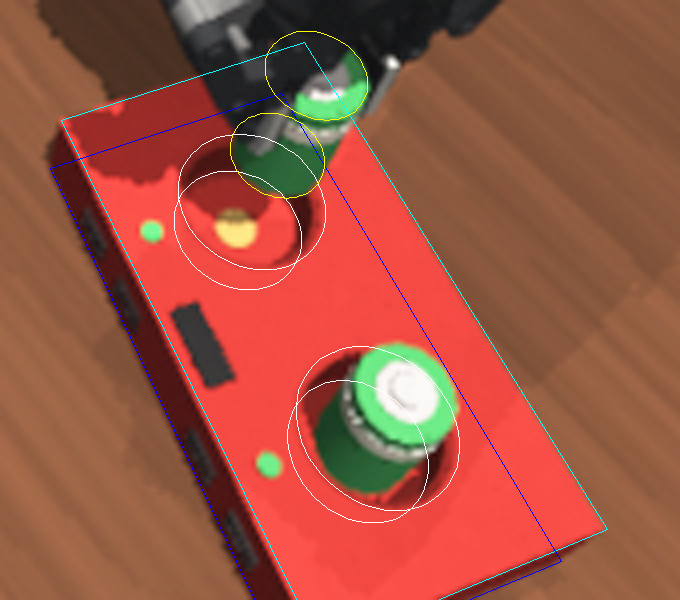

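View pics/ov8_top.png

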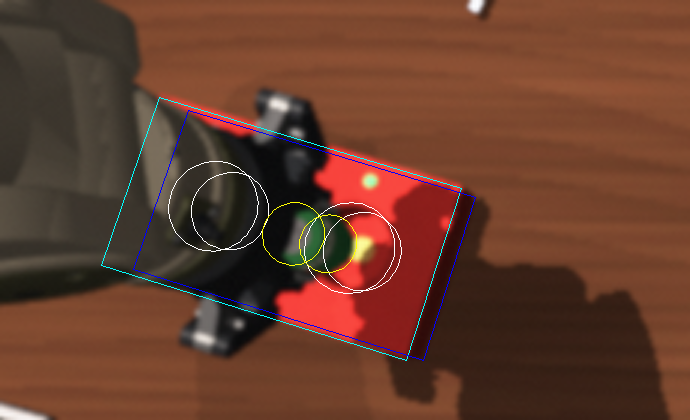

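The first cell is still seated. The held cell shows about 2 mm toward +y of its predicted outline in both views, so I bias the descent by +2 mm along tool z.

>>> drive_tool(
  moves=[
    [[0.012,0.001,0.002,0,0,0,255],[0.027,0.001,0.002,0,0,0,255],[0.042,0.001,0.002,0,0,0,255],[0.054,0.001,0.002,0,0,0,255],[0.061,0.001,0.002,0,0,0,255]],
  ],
)

```text
clock: 15.3
tcp_pos: [0.5271, 0.1893, 0.0476]
orientation: [-0.43, -0.56, -0.432, 0.561]
wrist_force: [-0.7, -0.4, -1.9]
finger_gap: 0.0331
```

```bash
python3 - <<'E'
from ov import *
for c in P: cv2.imwrite(f"pics/{c}9.png",cams.read_camera(c))
t=readout.get_state()["tcp_pos"]
overlay("9",(.5406,.2338,-.2796),[(t[0],t[1],t[2]-.030)],"ov9",{"top":(80,120,230,140),"scene":(360,250,170,150)})
E
python3 go.py .5282 .191 .046
```

```text
t 15.4 tcp [0.527  0.1893 0.0478] yaw -14.93 down [-0.0029  0.0017 -1.    ] F [-0.1  0.1 -1.8] gap 0.033 q [ 0.2   0.41 -0.29  0.88  0.    2.03]
shift [ 0.0018  0.0007 -0.0019] rot [ 0.0012 -0.0009  0.0032]
```

View pics/ov9_scene.png

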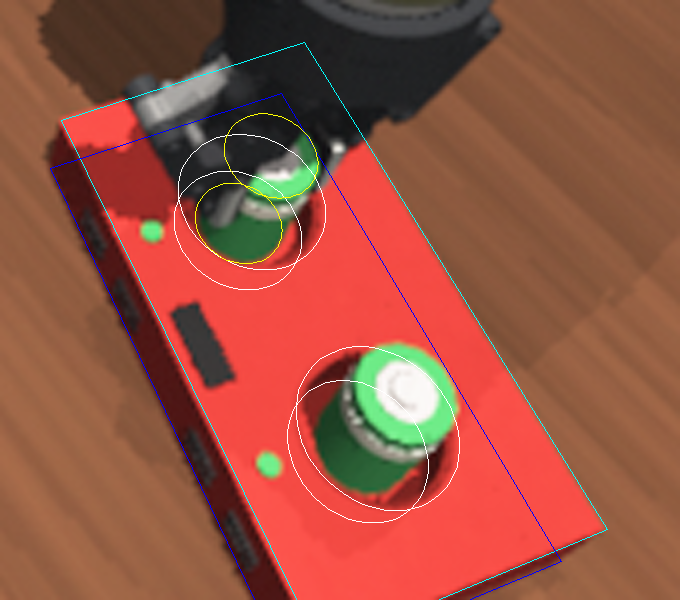

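View pics/ov9_top.png

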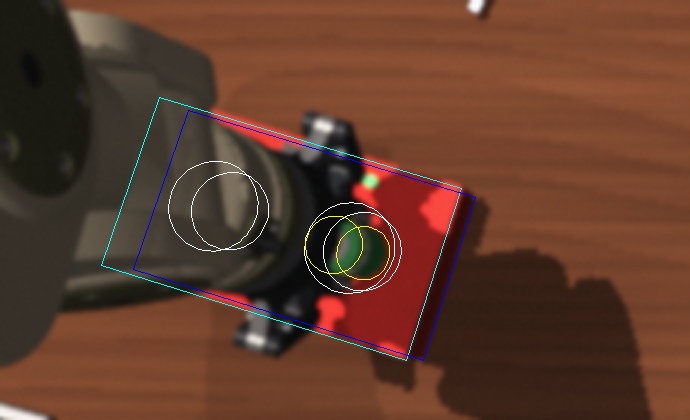

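The second cell is down in the near well with space around it. I lower it the last 2 mm, release and withdraw straight up.

>>> drive_tool(
  moves=[
    [[0.001,0,0,0,0,0,255],[0.0015,0,0,0,0,0,255],[0.002,0,0,0,0,0,255],[0.002,0,0,0,0,0,255],[0.002,0,0,0,0,0,255]],
  ],
)

```text
clock: 16.02
tcp_pos: [0.5271, 0.1893, 0.0459]
orientation: [-0.43, -0.56, -0.432, 0.561]
wrist_force: [0.7, -0.2, -1.7]
finger_gap: 0.0331
```

>>> drive_tool(
  moves=[
    [[0,0,0,0,0,0,140],[0,0,0,0,0,0,100],[0,0,0,0,0,0,50],[0,0,0,0,0,0,0],[0,0,0,0,0,0,0]],
  ],
)

```text
clock: 16.65
tcp_pos: [0.5271, 0.1893, 0.0459]
orientation: [-0.43, -0.56, -0.432, 0.561]
wrist_force: [-0.7, 0.1, -0.5]
finger_gap: 0.0856
```

>>> drive_tool(
  moves=[
    [[-0.01,0,0,0,0,0,0],[-0.03,0,0,0,0,0,0],[-0.06,0,0,0,0,0,0],[-0.09,0,0,0,0,0,0],[-0.12,0,0,0,0,0,0]],
  ],
)

```text
clock: 17.27
tcp_pos: [0.5275, 0.1892, 0.1677]
orientation: [-0.43, -0.561, -0.432, 0.561]
wrist_force: [0.6, -0.8, -0.4]
finger_gap: 0.0853
```

>>> drive_tool(
  moves=[
    [[-0.02,0,0.03,0,0,0,0],[-0.03,0,0.08,0,0,0,0],[-0.04,0,0.13,0,0,0,0],[-0.05,-0.03,0.17,0,0,0,0],[-0.05,-0.05,0.2,0,0,0,0]],
  ],
)

```text
clock: 17.9
tcp_pos: [0.4268, 0.0075, 0.219]
orientation: [0.43, 0.561, 0.431, -0.561]
wrist_force: [-0.3, -0.1, -0.3]
finger_gap: 0.0855
```

```bash
python3 - <<'E'
from ov import *
for c in P: cv2.imwrite(f"pics/{c}10.png",cams.read_camera(c))
overlay("10",(.5406,.2338,-.2796),[(.553,.277,.016),(.527,.191,.016)],"ov10",{"top":(80,120,230,140),"scene":(360,250,170,150)})
E
python3 go.py .5282 .191 .2
```

```text
t 18.0 tcp [0.4254 0.0073 0.2186] yaw -15.1 down [-0.0018  0.0012 -1.    ] F [-0.7 -0.1  0.2] gap 0.0852 q [-0.17  0.03 -0.33  1.21  0.    1.66]
shift [ 0.0187  0.0514 -0.2042] rot [-0.0018 -0.0007  0.002 ]
```

View pics/ov10_scene.png

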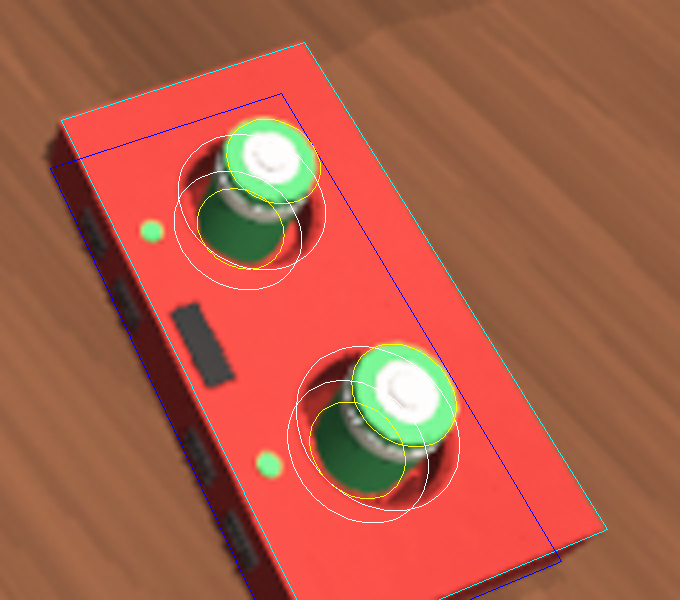

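View pics/ov10_top.png

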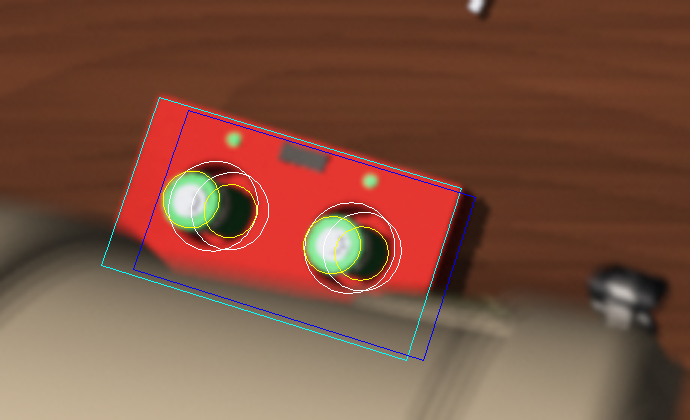

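View pics/scene10.png

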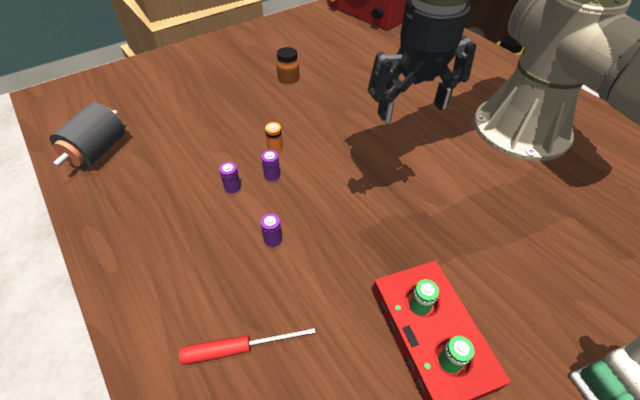

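Both green cells stand upright in the wells (scene 425,297 and 457,353). The orange cell (273,137) and the purple ones haven't moved, and the gripper is open and clear. I hand in.

```bash
python3 -c "
from workcell import env
print(env.hand_in())"
```

```text
the job is handed in; nothing more can be done
None
```

I put both green cells into the charger one at a time, one in each well, and handed the job in at about 18 s. The hand-in reports no verdict.

- **Final check:** In both cameras the two cells match the outline of a cell standing upright on the well floor, button end up. The gripper was open and well away.
- **Other cells:** In the scene camera the orange cell and the three purple look-alikes stand where they were. The arm hid most of that area from the top camera, so I didn't confirm this from above.
- **Forces:** The wrist force stayed below 7 N in every reading I took.
- **Disagreement:** The charger position found from each camera alone differed by about 3 to 4 mm, so I used a joint fit. The second cell also sat about 2 mm off in the grip, and I corrected for that before lowering it.

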